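Put the mixed-up microscope parts back in their own trays

ROBOT

A 6-joint arm with a two-finger parallel gripper is mounted at the origin on the work surface. World frame = base frame: x ahead of the robot, y to its left, z up, the work surface at z = 0. Lengths are in m, angles in rad, forces in N, time in s.
With the tool pointing down it reaches from about 0.425 to 0.95 m from the base axis. Payload 3.5 kg.
Tool frame: the origin (TCP) lies between the finger pads; the fingertips stand 22 mm ahead of it and the grasp point (between the pads) lies 3 mm ahead of it (ctrl.nose_length is the z of the fingertips in the tool frame, in m); z points along the fingers, y is the line along which they close (so a half turn about z gives the same grasp; the last joint's range is limited). The gripper opens to 85 mm and grips with 20 to 120 N. Pads are 22 mm wide; open, the fingers measure 114 mm over their backs; the gripper's body (76 mm by 85 mm) begins 54 mm behind the grasp point. The pads swing forward as they close: fully open they stand 13 mm farther back than shut.
Start: joints at [1.129, 0.286, 1.577, -0, 1.279, -0.15], TCP at [0.194, 0.646, 0.216] pointing down, gripper open.
Joint ranges: [-2.77, 2.77], [-0.9, 2.22], [0.21, 2.48], [-1.53, 4.67], [0.24, 2.81], [-2.84, 2.84]. Speed limits (rad/s): [2.79, 2.79, 3.14, 3.14, 3.14, 3.14].

INTERFACE

Orientations are given as a unit quaternion [x, y, z, w].
In Python, from plant import ctrl gives the robot as it stands. The module is installed in compiled form; this text tells all that it offers.
- The arm moves only by the tool send_rows, never from a script. Its argument "rows" is text: rows parted by semicolons, each of 7 numbers parted by spaces: the turn, a rotation vector about the tool's x, y, z in shares of 360 degrees (1.0 is 360 degrees), then the shift along the tool's x, y, z in parts of the range, where 1.0 means 1000 mm, then the opening, from -1 (shut) to 1 (fully open). A call has 1 to 8 rows; each row is the pose to reach, as a shift and turn from the pose commanded when the call began, along the tool's axes at that moment; what a row does not reach only later rows make up. A row lasts 1/8 s, in which the tool goes at most 62.5 mm and 10.7 degrees, less where a joint would pass 70% of its speed; a pose out of reach is approached as far as the arm can. A shift or turn number past 1, either way, is cut back to 1. A call with a gripper value outside its range is refused whole. The fingers move at their own pace and stop on an object; "grip_force" is the grip in N (left out, the last holds). Time passes only in rows, so rows that repeat a pose let the fingers close. It gives the time, the measured TCP pose, the force, the opening and the grip force at its end, in the units of the state.
- ctrl.get_state(): the state, without advancing time (a new reading comes with each control period).
- ctrl.read_camera(name): name is "side" or "top" or "wrist"; returns a dict with "color" (420x560x3 uint8, red, green, blue), "fx", "fy", "cx", "cy" (pixels), "extrinsics" (4x4, takes a point from world to camera coordinates). Camera axes: x right, y down, z forward; pixel columns grow to the right and rows downward; lengths in m; the calibration is good to about 2 mm. The wrist camera is an equidistant fisheye: a pixel r from the principal point sees the ray r / f radians off the axis. A picture is of the moment at which its call begins. There is no depth.
- ctrl.sign_off(): hands the job in; it is judged then, once.
Trained networks look in a picture, given as the dict that the camera call returned (one of the last four; its "shot" number tells which), for a name from the list of things; names that differ only in an ending like _2 or _b are one class to them, and where a whole thing is asked for, a point or a joint stands for the part that bears it (a point fixed in the world has none). Each returns a list of dicts, best first, with "p" (0 to 1); they miss things now and then, are a little off and sometimes report something else, mostly with a low value. They report only what shows in the picture. A call takes as long as a camera call. They do not tell look-alikes from the thing itself.
- ctrl.look_for(picture, target): "position" ([x, y, z] in m, in the coordinates of the camera as it stood for that picture, good to about 4 mm: the middle of the surface that is visible of it).
The state is a dict: "time": time; "qpos": joint angles; "dq": joint speeds; "joint_efforts": joint torques, N m; "eef_pos": TCP position; "tcp_rot": TCP orientation; "contact_force": force on the tool from outside, world axes, zero at the start; "wrist_torque": the same for the moment, N m; "opening": opening from 0.0 (shut) to 1.0 (fully open); "finger_force": force on a finger pad.
Only numpy, scipy, OpenCV 4.12 (cv2) and the standard library are available. Lean on these libraries where they do the work, as an engineer would, in place of code of your own. Each camera call takes 0.05 s, during which the arm holds its last target. There are 200 camera calls.

TASK

Three microscope parts are standing in each other's trays: put each one upright in the middle of the tray of its own shape - the round objective in the round tray, the filter cube in the square tray and the prism slider in the oblong tray - with the cube and the slider lined up with the sides of their trays. The empty grey mat is free for parking a part on the way; lower each part all the way down before letting go, do not tip it over, and leave the oil bottle, the glass jar and the culture dish where they stand.

Things in the scene. Friction and masses are not known exactly. Their poses are not given: they have to be found in the camera images.
- objective: Microscope objective: upright round metal barrel, 34 mm diameter from 2 to 38 mm above its foot with a black band, then a taper to an 18 mm wide nose, 56 mm tall in all, about 0.22 kg. Starts in the square tray. Origin: centre of its foot (underside); z up through the nose
- filter_cube: Filter cube: black box 36 x 36 x 36 mm with round glass windows on its top and two sides, about 0.13 kg. Starts in the oblong tray. Origin: centre of its underside; z up, x and y square to its sides
- prism_slider: Prism slider: oblong aluminium block lying flat, 58 mm long (x) by 22 mm wide (y) by 24 mm tall (z), two small round windows on top, about 0.09 kg. Starts in the round tray, at any yaw. Origin: centre of its underside; z up
- round_tray: Round tray, 78 mm outside and 72 mm inside diameter; home of the objective. Fixed to the bench, white plastic, 3 mm floor, rim 7 mm above the bench and 3 mm thick. Origin: centre of its underside, on the bench; z up
- square_tray: Square tray, 72 x 72 mm outside, 66 x 66 mm inside; home of the filter cube. Fixed to the bench, white plastic, 3 mm floor, rim 7 mm above the bench and 3 mm thick. Origin: centre of its underside, on the bench; z up, x and y square to its sides
- oblong_tray: Oblong tray, 80 mm (its x) by 52 mm (its y) outside, 74 x 46 mm inside; home of the prism slider. Fixed to the bench, white plastic, 3 mm floor, rim 7 mm above the bench and 3 mm thick. Origin: centre of its underside, on the bench; z up
- mat: Empty flat square grey mat, 90 x 90 x 3 mm, fixed to the bench, without a rim: the free spot. Origin: centre of its underside, on the bench; z up, x and y square to its sides
- oil_bottle: Bystander: small loose amber bottle with a black cap, 30 mm diameter, 60 mm tall. Origin: centre of its underside
- jar: Bystander: small loose glass jar with a steel lid, 44 mm diameter, 50 mm tall. Origin: centre of its underside
- dish: Bystander: loose, closed, pale pink culture dish, 62 mm diameter, 15 mm tall. Origin: centre of its underside
Things that resemble listed ones, but are neither listed nor needed, are in the scene too. What is shaped like the objective but red is not meant.

How it is judged:
By the outcome, as a careful person would: the job done as asked, in the order asked, and still so for the second after the job is handed in, with the robot touching nothing.
It also fails if it takes over 115 s, if anything falls off the work surface, if the arm or the gripper's body presses on something with over 40 N, if the wrist force passes 120 N, or if a joint passes its speed limit or range.

## Working session

There is one attempt and no reset: what is moved stays moved. The work goes in short steps, Python scripts to look and compute and a tool call to move; the robot and the scene stay as the last step left them, time stands still between calls to the robot, and variables do not carry over. Pictures are saved under pics/ and viewed, at most 14 in all, crops included, and the job is handed in when it is done.

Besides the shell and the picture viewer there is one more tool, called after "Emit:" as name(argument=value, ...) on one line, values as JSON. send_rows: Moves the arm, as the interface text tells. Its arguments: {"type":"object","properties":{"rows":{"type":"string"},"grip_force":{"type":"number"}},"required":["rows"]}

```bash
mkdir -p pics; cat > h.py <<'E'
import numpy as np, cv2
from plant import ctrl
from scipy.spatial.transform import Rotation as R
def look(cam,names):
    p=ctrl.read_camera(cam); E=np.linalg.inv(np.array(p["extrinsics"]))
    for n in names:
        for d in ctrl.look_for(p,n)[:3]:
            w=E@np.r_[d["position"],1]; 
            print(cam,n,round(d["p"],2),np.round(w[:3]*1000).tolist(),pix(p,w[:3]).round().tolist(),flush=True)
    return p
def pix(p,w):
    c=np.array(p["extrinsics"])@np.r_[w,1]
    return np.array([p["fx"]*c[0]/c[2]+p["cx"],p["fy"]*c[1]/c[2]+p["cy"]])
def ray(p,uv,z):
    E=np.linalg.inv(np.array(p["extrinsics"])); d=E[:3,:3]@np.array([(uv[0]-p["cx"])/p["fx"],(uv[1]-p["cy"])/p["fy"],1])
    o=E[:3,3]; return o+d*(z-o[2])/d[2]
def save(p,n): cv2.imwrite(f"pics/{n}.png",p["color"][:,:,::-1])
E
cat > a.py <<'E'
from h import *
N="objective filter_cube prism_slider round_tray square_tray oblong_tray mat oil_bottle jar dish".split()
p=look("top",N); save(p,"top0"); print(p["fx"],p["extrinsics"])
p=look("side",N[:3]); save(p,"side0")
s=ctrl.get_state(); print(s)
E
python3 a.py
```

```text
top objective 0.94 [597.0, -90.0, 46.0] [331.0, 155.0]
top objective 0.64 [588.0, -184.0, 43.0] [388.0, 159.0]
top filter_cube 0.77 [473.0, 81.0, 38.0] [231.0, 231.0]
top filter_cube 0.71 [390.0, -236.0, 2.0] [416.0, 276.0]
top prism_slider 0.74 [539.0, 238.0, 28.0] [140.0, 194.0]
top square_tray 0.82 [599.0, -98.0, 2.0] [334.0, 158.0]
top oblong_tray 0.71 [451.0, 78.0, -0.0] [236.0, 243.0]
top oblong_tray 0.32 [540.0, 239.0, 29.0] [140.0, 193.0]
top mat 0.58 [390.0, -237.0, 6.0] [417.0, 276.0]
top oil_bottle 0.74 [411.0, -99.0, 40.0] [339.0, 266.0]
top jar 0.88 [392.0, 216.0, 49.0] [150.0, 281.0]
top dish 0.96 [612.0, 38.0, 14.0] [257.0, 151.0]
499.6825960983797 [[-0.01613687 -0.99968442 -0.01925274  0.01529901]
 [-0.99793567  0.01729975 -0.06184753  0.51212202]
 [ 0.06216108  0.01821497 -0.9978999   0.8499271 ]
 [ 0.          0.          0.          1.        ]]
side objective 0.81 [597.0, -105.0, 37.0] [355.0, 258.0]
side objective 0.64 [507.0, -121.0, 39.0] [307.0, 269.0]
side objective 0.55 [596.0, -199.0, 40.0] [366.0, 299.0]
side filter_cube 0.69 [470.0, 66.0, 37.0] [274.0, 199.0]
side prism_slider 0.53 [540.0, 229.0, 26.0] [298.0, 149.0]
{'time': 0.75, 'qpos': array([ 1.12900160e+00,  2.86245876e-01,  1.57668941e+00,  1.76698651e-05,
        1.27858549e+00, -1.49990619e-01]), 'dq': array([ 1.42056172e-04,  6.76629142e-05, -9.57878574e-04,  2.31476992e-04,
       -1.26747241e-03, -7.35709582e-05]), 'joint_efforts': array([-9.60597208e-05, -4.05885851e+01, -2.92894381e+01, -6.19869434e-05,
        4.05120900e-04, -9.22222853e-06]), 'eef_pos': array([0.19414405, 0.64647365, 0.21616673]), 'tcp_rot': array([1.45387476e-01, 9.89374793e-01, 3.68442194e-05, 2.38676574e-06]), 'contact_force': array([ 0.36473194,  0.74222875, -0.82190775]), 'wrist_torque': array([ 0.03797932, -0.00317616, -0.021601  ]), 'finger_force': 0.0, 'opening': 1.0050978495896372}
```

View pics/top0.png

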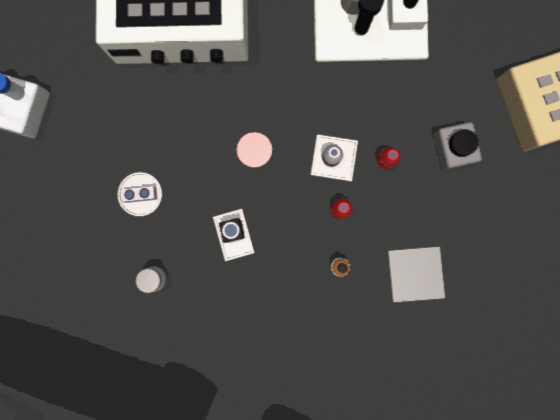

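View pics/side0.png

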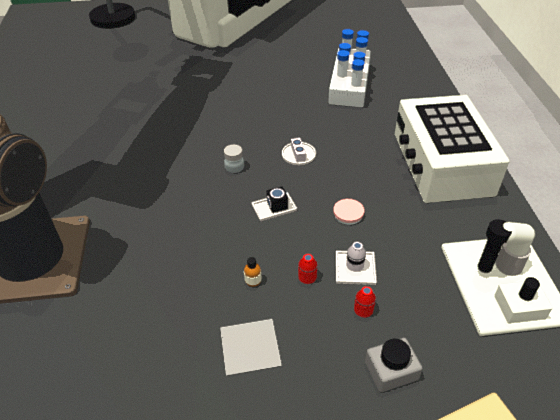

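The top picture shows the metal objective at (333,154) in the square tray (335,158), the cube at (231,231) in the oblong tray (234,235), and the slider at (140,194) in the round tray. The mat is at (417,275). There are three objective-shaped things, at (333,154), (388,158) and (342,208). Only the first is metal with a black band and stands in the square tray, and the other two are red. A crop will confirm this, and I'll fit the outlines at the same time.

```bash
cat > b.py <<'E'
from h import *
p=ctrl.read_camera("top"); im=p["color"]; g=im.min(2)
def fit(c,z,th,r=34,kind="rect",inv=False):
    x0,y0=c[0]-r,c[1]-r; sub=g[y0:y0+2*r,x0:x0+2*r]
    big=cv2.resize(sub,None,fx=8,fy=8,interpolation=cv2.INTER_CUBIC)
    m=(big>th).astype(np.uint8)
    cs,_=cv2.findContours(m,cv2.RETR_EXTERNAL,cv2.CHAIN_APPROX_NONE)
    k=cv2.convexHull(max(cs,key=cv2.contourArea))[:,0,:]
    pts=np.array([ray(p,((u+.5)/8-.5+x0,(v+.5)/8-.5+y0),z)[:2]*1000 for u,v in k],np.float32)
    rc=cv2.minAreaRect(pts); ci=cv2.minEnclosingCircle(pts); print(c,"rect",np.round(rc[0],1),np.round(rc[1],1),round(rc[2],1),"circ",np.round(ci[0],1),round(ci[1],1))
for c,n in (((335,158),"sq"),((234,235),"obl"),((140,194),"round"),((417,275),"mat")):
    fit(c,.007 if n!="mat" else .003,110)
tiles=[cv2.resize(im[y-25:y+25,x-33:x+33],(396,300),interpolation=cv2.INTER_CUBIC) for x,y in ((335,158),(234,235),(140,194),(365,180))]
o=np.vstack([np.hstack(tiles[:2]),np.hstack(tiles[2:])]); cv2.imwrite("pics/crop1.png",o[:,:,::-1])
E
python3 b.py
```

```text
(335, 158) rect [599.4 -97.9] [74.9 74.6] 80.1 circ [599.4 -97.8] 51.4
(234, 235) rect [466.9  81.2] [82. 55.] 15.0 circ [466.8  81.4] 48.4
(140, 194) rect [541.3 246.1] [79.5 79.1] 44.4 circ [541.1 246.1] 40.2
(417, 275) rect [ 393.3 -235.9] [90.5 90.9] 3.8 circ [ 393.4 -235.8] 62.4
```

View pics/crop1.png

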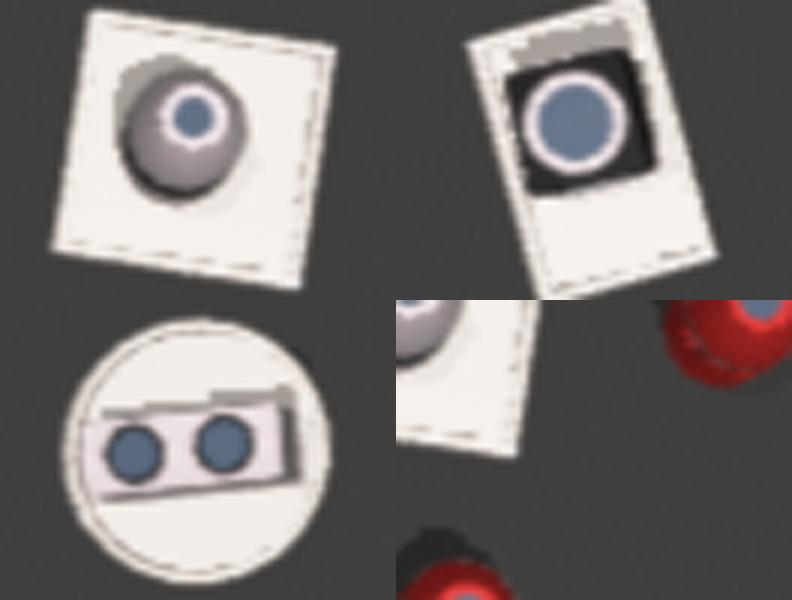

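The crop confirms it: the banded metal objective is in the square tray and the others are red. The cube sits off-centre towards the top of the oblong tray, and the slider lies at about 97° yaw in the round tray.

```bash
cat >> h.py <<'E'
def plan(x,y,z,yaw):
    """mm,deg; yaw=angle of tool y; prints turn z & shift in tool axes"""
    s=ctrl.get_state(); r=R.from_quat(s["tcp_rot"]); M=r.as_matrix(); t=np.array([x,y,z])-s["eef_pos"]*1000
    a=np.radians(yaw); ty=np.array([np.cos(a),np.sin(a),0]); tz=np.array([0,0,-1]); G=np.c_[np.cross(ty,tz),ty,tz]
    rv=(r.inv()*R.from_matrix(G)).as_rotvec(degrees=True)
    print("turn",rv.round(1),"shift",(M.T@t).round(1),"from",(s["eef_pos"]*1000).round(1),"dist",np.linalg.norm(t).round(),"t",s["time"])
E
python3 - <<'E'
from h import *
p=ctrl.read_camera("top")
for n,uv,z in (("obj",(334.2,152.7),.059),("cube",(230.7,230.3),.039),("sl",(137.3,194),.027)): print(n,(ray(p,uv,z)*1000).round(1))
plan(600,-95,160,45); 
q=ctrl.read_camera("wrist"); print(q["fx"],q["cx"],q["cy"]); s=ctrl.get_state()
E=np.linalg.inv(np.array(q["extrinsics"])); M=R.from_quat(s["tcp_rot"]).as_matrix(); print(M.T@(E[:3,3]-s["eef_pos"]), M.T@E[:3,:3])
E
```

```text
obj [598.7 -93.2  59. ]
cube [473.7  81.8  39. ]
sl [539.  243.7  27. ]
turn [-0.  -0.  28.3] shift [-602.  -593.4   56.1] from [194.2 646.5 216.1] dist 847.0 t 0.85
325.19226210127806 288.1713831347575 214.6183431545294
[ 0.07930751 -0.00026866 -0.15751087] [[-1.24997264e-03 -9.50995741e-01 -3.09201453e-01]
 [ 9.99999213e-01 -1.15584801e-03 -4.87595133e-04]
 [ 1.06311011e-04 -3.09201819e-01  9.50996437e-01]]
```

The manual's scale: shifts go in shares of 1000 mm and turns go in shares of 360 degrees. Converting my numbers, -602 mm is -0.602, -593 mm is -0.593, 28 degrees is 0.0778.

Emit:
send_rows(rows="0 0 0.0778 -0.602 -0.593 0.04 0.6;0 0 0.0778 -0.602 -0.593 0.04 0.6;0 0 0.0778 -0.602 -0.593 0.04 0.6;0 0 0.0778 -0.602 -0.593 0.04 0.6;0 0 0.0778 -0.602 -0.593 0.04 0.6;0 0 0.0778 -0.602 -0.593 0.04 0.6;0 0 0.0778 -0.602 -0.593 0.04 0.6;0 0 0.0778 -0.602 -0.593 0.04 0.6", grip_force=40)

```text
time: 1.9
eef_pos: [0.4349, 0.2067, 0.1929]
tcp_rot: [0.38, 0.925, 0.0, 0.001]
contact_force: [2.0, 0.5, 0.6]
opening: 0.798
finger_force: 0.0
```

```bash
python3 -c "
from h import *
plan(599,-94,150,45)"
```

```text
turn [0.1 0.  0.3] shift [-328.1  -98.3   43. ] from [434.9 206.7 192.9] dist 345.0 t 1.9
```

In the tool's units: -328 mm is -0.328, -98 mm is -0.098.

Emit:
send_rows(rows="0 0 0 -0.328 -0.098 0.043 0.6;0 0 0 -0.328 -0.098 0.043 0.6;0 0 0 -0.328 -0.098 0.043 0.6;0 0 0 -0.328 -0.098 0.043 0.6;0 0 0 -0.328 -0.098 0.043 0.6;0 0 0 -0.328 -0.098 0.043 0.6;0 0 0 -0.328 -0.098 0.043 0.6;0 0 0 -0.328 -0.098 0.043 0.6")

```text
time: 2.9
eef_pos: [0.5978, -0.0914, 0.1494]
tcp_rot: [0.38, 0.925, 0.0, -0.0]
contact_force: [-0.3, 1.2, 0.3]
opening: 0.804
finger_force: 0.0
```

```bash
cat >> h.py <<'E'
def rectify(q,z,cx,cy,half,n=500):
    """wrist picture -> orthomap of plane z (m), centre cx,cy mm; image up=+x, left=+y"""
    v,u=np.mgrid[0:n,0:n]; s=2*half/n
    W=np.stack([cx+half-(v+.5)*s,cy+half-(u+.5)*s,np.full(v.shape,z*1000.)],-1)/1000
    E=np.array(q["extrinsics"]); c=W@E[:3,:3].T+E[:3,3]
    rr=np.hypot(c[...,0],c[...,1]); th=np.arctan2(rr,c[...,2]); k=q["fx"]*th/np.maximum(rr,1e-9)
    return cv2.remap(q["color"],(q["cx"]+k*c[...,0]).astype(np.float32),(q["cy"]+k*c[...,1]).astype(np.float32),cv2.INTER_CUBIC)
E
python3 -c "
from h import *
q=look('wrist',['objective','square_tray','filter_cube'])
a=rectify(q,.007,599,-98,60,400);b=rectify(q,.059,599,-94,60,400)
o=np.hstack([a,b]);cv2.imwrite('pics/w1.png',o[:,:,::-1])
plan(599,-94,34,45)"
```

```text
wrist objective 0.92 [590.0, -180.0, 35.0] [215.0, 264.0]
wrist objective 0.77 [513.0, -99.0, 42.0] [208.0, 141.0]
wrist square_tray 0.63 [597.0, -102.0, 2.0] [280.0, 201.0]
wrist filter_cube 0.52 [496.0, 66.0, 11.0] [341.0, -34.0]
turn [0.  0.  0.4] shift [ -3.   -1.6 115.8] from [597.9 -90.8 149.8] dist 116.0 t 3.1
```

View pics/w1.png

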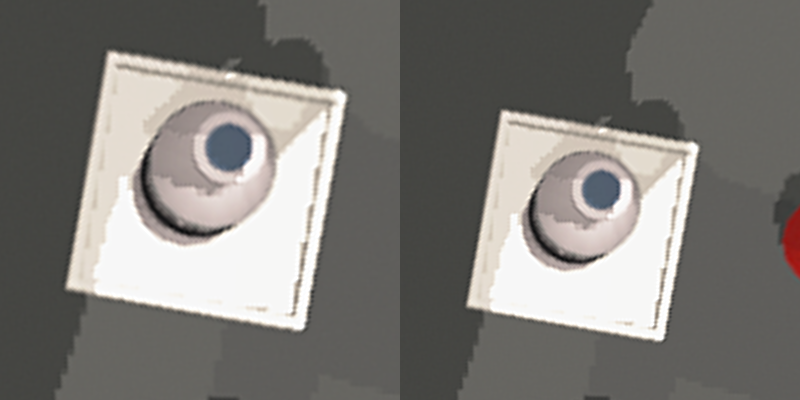

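The rectified wrist view shows square tray corners at (109,52), (345,94), (303,330) and (67,290), giving a centre of about (601,-99) at -10°. The nose is at (602,189), so the objective is about (600,-94). Descending.

In the tool's units: 116 mm is 0.116, 60 mm is 0.06.

Emit:
send_rows(rows="0 0 0 -0.004 0 0.06 0.5;0 0 0 -0.004 0 0.116 0.5;0 0 0 -0.004 0 0.116 0.5;0 0 0 -0.004 0 0.116 -0.6;0 0 0 -0.004 0 0.116 -0.6;0 0 0 -0.004 0 0.116 -0.6;0 0 0 -0.004 0 0.116 -0.6;0 0 0 -0.004 0 0.116 -0.6", grip_force=40)

```text
time: 4.1
eef_pos: [0.6034, -0.0954, 0.0368]
tcp_rot: [0.38, 0.925, 0.0, 0.003]
contact_force: [-0.6, -0.3, 7.1]
opening: 0.204
finger_force: 24.9
```

```bash
python3 -c "
from h import *
p=ctrl.read_camera('side');save(p,'s');c=p['color'][200:320,280:440];cv2.imwrite('pics/s1.png',cv2.resize(c,(800,600),interpolation=cv2.INTER_CUBIC)[:,:,::-1])
s=ctrl.get_state();print(s['opening'],s['finger_force'],s['eef_pos'],s['contact_force'])"
```

```text
0.20489046993358673 24.87737479561474 [ 0.60336202 -0.09542604  0.03681441] [0.10321322 0.59948104 7.5568143 ]
```

View pics/s1.png

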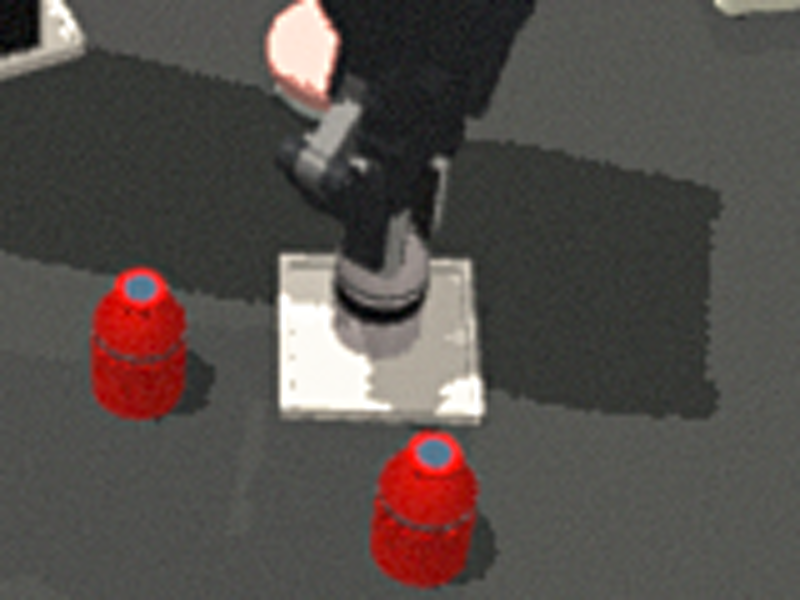

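```bash
python3 -c "
from h import *
p=ctrl.read_camera('side')
for w in [(603,-95,3),(603,-95,15),(603,-95,34),(603,-95,41),(603,-95,59),(601,-99,3),(591,-107,15),(591,-107,34),(615,-83,34)]:
  print(w,((pix(p,np.array(w)/1000)-[280,200])*5).round())
look('side',['objective'])
"
```

```text
(603, -95, 3) [375. 324.]
(603, -95, 15) [378. 304.]
(603, -95, 34) [382. 270.]
(603, -95, 41) [384. 258.]
(603, -95, 59) [388. 225.]
(601, -99, 3) [372. 333.]
(591, -107, 15) [352. 332.]
(591, -107, 34) [356. 299.]
(615, -83, 34) [407. 242.]
side objective 0.95 [594.0, -203.0, 36.0] [365.0, 302.0]
side objective 0.53 [600.0, -109.0, 29.0] [356.0, 262.0]
```

```bash
python3 -c "
from h import *
print(ctrl.nose_length)
p=ctrl.read_camera('side');c=cv2.resize(p['color'][230:280,330:380],(400,400),interpolation=cv2.INTER_CUBIC)
c=(255*(c/255.)**.45).astype(np.uint8)
q=ctrl.read_camera('wrist');w=q['color'][60:420,100:460];w=cv2.resize((255*(w/255.)**.5).astype(np.uint8),(400,400))
cv2.imwrite('pics/s2.png',np.hstack([c,w])[:,:,::-1])"
```

```text
0.022
```

View pics/s2.png

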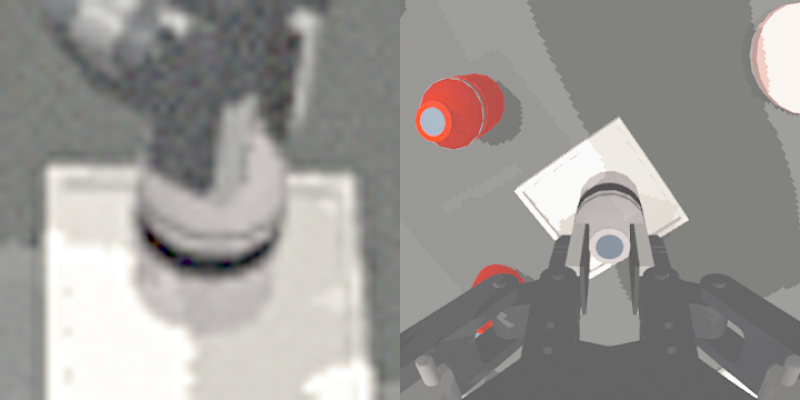

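```bash
cat >> h.py <<'E'
def wpix(q,w):
    c=np.array(q["extrinsics"])@np.r_[w,1]; r=np.hypot(c[0],c[1]); k=q["fx"]*np.arctan2(r,c[2])/r
    return np.array([q["cx"]+k*c[0],q["cy"]+k*c[1]])
def wray(q,uv,z):
    a=np.array([uv[0]-q["cx"],uv[1]-q["cy"]]); r=np.linalg.norm(a); t=r/q["fx"]; E=np.linalg.inv(np.array(q["extrinsics"]))
    d=E[:3,:3]@np.r_[a/r*np.sin(t),np.cos(t)]; return (E[:3,3]+d*(z-E[2,3])/d[2])*1000
E
python3 -c "
from h import *
q=ctrl.read_camera('wrist');s=ctrl.get_state();M=R.from_quat(s['tcp_rot']).as_matrix()
f=lambda w:((wpix(q,w)-[100,60])/.9+[400,0]).round()
for t in [(0,0,22),(11,9,22),(-11,9,22),(11,9,0),(-11,9,-5),(11,17,22)]: print(t,f(s['eef_pos']+M@np.array(t)/1000))
print(wray(q,(289,280.5),.059),'foot ctr',f(np.array([.601,-.094,.003])))
for z in (.059,.062,.066): print(z, M.T@(wray(q,(289,280.5),z)-s['eef_pos']*1000))
"
```

```text
(0, 0, 22) [610. 208.]
(11, 9, 22) [627. 189.]
(-11, 9, 22) [626. 226.]
(11, 9, 0) [629. 206.]
(-11, 9, -5) [628. 251.]
(11, 17, 22) [642. 189.]
[601.66433444 -93.79806954  59.        ] foot ctr [608. 195.]
0.059 [  2.23682368   0.03957376 -22.20775487]
0.062 [  3.94725267   0.03305465 -25.21607405]
0.066 [ 6.22782466e+00  2.43625096e-02 -2.92271663e+01]
```

The wrist view shows the nose at (610,245), centred between the pads, and the barrel is undisturbed. The pad tips end near v≈225, so they are closing on the nose rather than the barrel. I'll release, rise and check where the tips really are.

In the tool's units: -70 mm is -0.07, -40 mm is -0.04.

Emit:
send_rows(rows="0 0 0 0 0 0 0;0 0 0 0 0 0 0;0 0 0 0 0 0 0;0 0 0 0 0 -0.04 0;0 0 0 0 0 -0.07 -0.2;0 0 0 0 0 -0.07 -0.2;0 0 0 0 0 -0.07 -0.2")

```text
time: 5.32
eef_pos: [0.6002, -0.0946, 0.1022]
tcp_rot: [0.38, 0.925, -0.0, -0.001]
contact_force: [-0.5, 0.8, 0.0]
opening: 0.395
finger_force: 0.0
```

```bash
python3 -c "
from h import *
q=ctrl.read_camera('wrist');s=ctrl.get_state();M=R.from_quat(s['tcp_rot']).as_matrix();print(s['eef_pos'],s['opening'])
w=q['color'][20:420,90:490];w=(255*(w/255.)**.45).astype(np.uint8)
w=cv2.resize(w,(600,600))
for t,c in [((11,17,22),(255,0,0)),((-11,17,22),(255,255,0)),((11,17,3),(0,255,0)),((-11,17,3),(0,255,255))]:
  for g in (1,-1):
    u=wpix(q,s['eef_pos']+M@(np.array(t)*[1,g,1])/1000); u=((u-[90,20])*1.5).astype(int); cv2.circle(w,tuple(int(i) for i in u),3,c,-1)
cv2.imwrite('pics/w3.png',w[:,:,::-1])"
```

```text
[ 0.59978509 -0.09441062  0.10153702] 0.40066699826915325
```

View pics/w3.png

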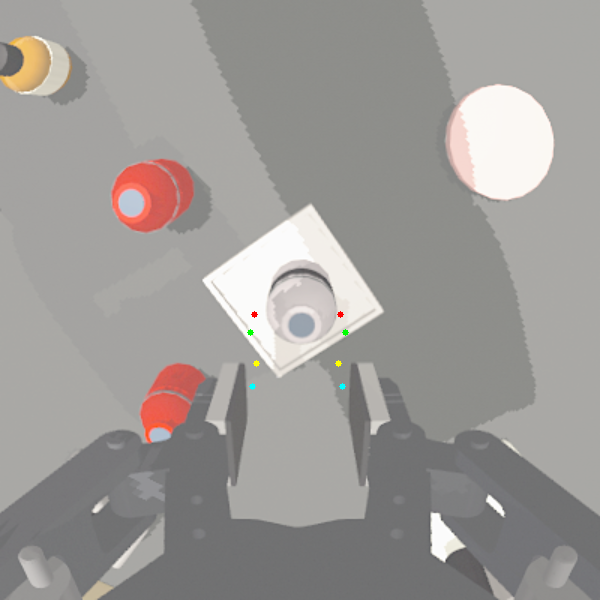

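```bash
python3 -c "
from h import *
q=ctrl.read_camera('wrist');s=ctrl.get_state();M=R.from_quat(s['tcp_rot']).as_matrix()
for x in (11,0,-11):
  for z in (22,10,0,-10,-20): print(x,z,((wpix(q,s['eef_pos']+M@np.array([x,17,z])/1000)-[90,20])*1.5).round())
E=np.linalg.inv(np.array(q['extrinsics']));print(M.T@(E[:3,3]-s['eef_pos']))
"
```

```text
11 22 [341. 315.]
11 10 [344. 327.]
11 0 [346. 337.]
11 -10 [349. 349.]
11 -20 [352. 362.]
0 22 [340. 341.]
0 10 [343. 353.]
0 0 [345. 365.]
0 -10 [348. 378.]
0 -20 [351. 392.]
-11 22 [339. 365.]
-11 10 [342. 379.]
-11 0 [344. 391.]
-11 -10 [346. 405.]
-11 -20 [349. 421.]
[ 0.07915677 -0.00022861 -0.15766824]
```

The wrist view shows the fingertip edges at about v=364, not at the predicted red marks (v=314). The tips are really 25 to 40 mm farther back than stated, and the side view gives about z≈41 when the TCP was at 37. I'll descend deeper with care, watching the force.

Emit:
send_rows(rows="0 0 0 -0.001 0 0 0.3;0 0 0 -0.001 0 0 0.3;0 0 0 -0.001 0 0.055 0.3;0 0 0 -0.001 0 0.066 0.3;0 0 0 -0.001 0 0.074 0.3;0 0 0 -0.001 0 0.074 0.3;0 0 0 -0.001 0 0.074 0.3")

```text
time: 6.3
eef_pos: [0.603, -0.0959, 0.0312]
tcp_rot: [0.38, 0.925, 0.0, 0.001]
contact_force: [0.6, 0.5, 0.3]
opening: 0.647
finger_force: 0.0
```

```bash
python3 -c "
from h import *
p=ctrl.read_camera('side');c=cv2.resize(p['color'][220:280,325:385],(400,400),interpolation=cv2.INTER_CUBIC)
c=(255*(c/255.)**.45).astype(np.uint8)
q=ctrl.read_camera('wrist');w=q['color'][60:420,100:460];w=cv2.resize((255*(w/255.)**.45).astype(np.uint8),(400,400))
cv2.imwrite('pics/s4.png',np.hstack([c,w])[:,:,::-1])
for w in [(601,-94,59),(590,-105,15),(590,-105,30),(578,-117,15),(578,-117,30)]: print(w,((pix(p,np.array(w)/1000)-[325,220])*400/60).round())
s=ctrl.get_state();print(s['opening'],s['eef_pos'],s['contact_force'])"
```

```text
(601, -94, 59) [209. 165.]
(590, -105, 15) [165. 304.]
(590, -105, 30) [169. 269.]
(578, -117, 15) [131. 343.]
(578, -117, 30) [134. 308.]
0.6486088724618174 [ 0.60273963 -0.09580372  0.03094414] [0.34513014 0.835513   0.80666635]
```

View pics/s4.png

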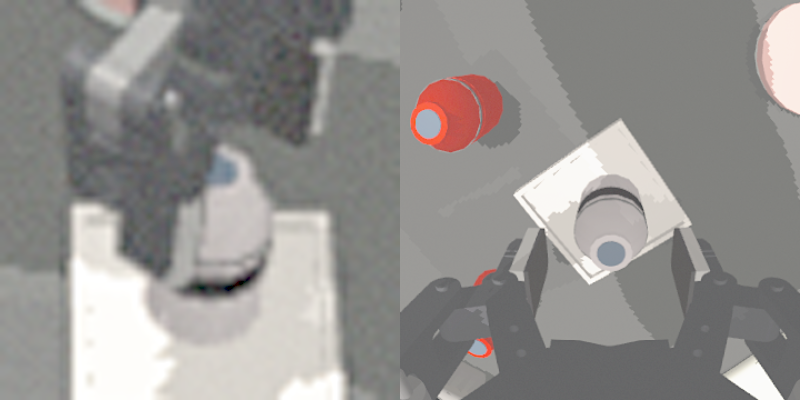

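The side view shows the near fingertip at (175,285), which is about z≈36 with the TCP at 31. The tips sit about 5 mm above the TCP. Lowering 21 mm further, then closing.

In the tool's units: 21 mm is 0.021, 16 mm is 0.016.

Emit:
send_rows(rows="0 0 0 0.001 0 0.01 0.3;0 0 0 0.001 0 0.016 0.3;0 0 0 0.001 0 0.021 0.3;0 0 0 0.001 0 0.021 -0.5;0 0 0 0.001 0 0.021 -0.5;0 0 0 0.001 0 0.021 -0.5;0 0 0 0.001 0 0.021 -0.5;0 0 0 0.001 0 0.021 -0.5", grip_force=40)

```text
time: 7.4
eef_pos: [0.6008, -0.0948, 0.0083]
tcp_rot: [0.38, 0.925, -0.0, -0.0]
contact_force: [-0.5, -0.8, -2.4]
opening: 0.378
finger_force: 39.8
```

```bash
python3 -c "
from h import *
p=ctrl.read_camera('side');c=cv2.resize(p['color'][220:280,325:385],(400,400),interpolation=cv2.INTER_CUBIC)
c=(255*(c/255.)**.45).astype(np.uint8)
q=ctrl.read_camera('wrist');w=q['color'][60:420,100:460];w=cv2.resize((255*(w/255.)**.45).astype(np.uint8),(400,400))
cv2.imwrite('pics/s5.png',np.hstack([c,w])[:,:,::-1])
for w in [(602,-94,59),(590,-105,3),(590,-105,15),(590,-105,30)]: print(w,((pix(p,np.array(w)/1000)-[325,220])*400/60).round())
s=ctrl.get_state();print(s['opening'],s['eef_pos'],s['contact_force'])"
```

```text
(602, -94, 59) [213. 165.]
(590, -105, 3) [161. 331.]
(590, -105, 15) [165. 304.]
(590, -105, 30) [169. 269.]
0.3786684535560114 [ 0.60082017 -0.09476153  0.0083011 ] [ 0.18092095 -0.24579999 -2.58844215]
```

View pics/s5.png

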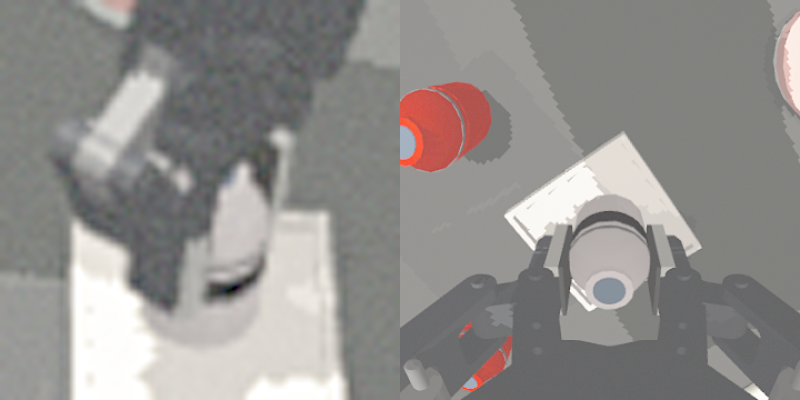

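The side view shows the fingers on the barrel with tips at about z≈15. The opening is 0.378, which matches 34 mm, and the finger force is 40 N, so the grasp is good. Lifting, then on to the mat.

```bash
python3 -c "
from h import *
q=ctrl.read_camera('wrist');s=ctrl.get_state();M=R.from_quat(s['tcp_rot']).as_matrix()
print('nose in tool',M.T@(wray(q,(287.2,322.8),.059)-s['eef_pos']*1000))
plan(393.5,-236,100,45)"
```

```text
nose in tool [ -1.50335133  -0.76347219 -50.69776445]
turn [-0.  -0.   0.3] shift [  48.  -246.3  -91.6] from [600.8 -94.8   8.3] dist 267.0 t 7.55
```

In the tool's units: -246 mm is -0.246, -92 mm is -0.092.

Emit:
send_rows(rows="0 0 0 0 0 -0.045 -0.5;0 0 0 0 0 -0.092 -0.5;0 0 0 0.01 -0.05 -0.092 -0.5;0 0 0 0.048 -0.246 -0.092 -0.5;0 0 0 0.048 -0.246 -0.092 -0.5;0 0 0 0.048 -0.246 -0.092 -0.5;0 0 0 0.048 -0.246 -0.092 -0.5;0 0 0 0.048 -0.246 -0.092 -0.5", grip_force=50)

```text
time: 8.55
eef_pos: [0.3937, -0.2362, 0.1007]
tcp_rot: [0.381, 0.924, 0.0, 0.0]
contact_force: [0.5, -0.4, -2.4]
opening: 0.376
finger_force: 52.5
```

```bash
python3 -c "
from h import *
plan(393.5,-236,9,45);print(ctrl.get_state()['opening'])"
```

```text
turn [0.  0.  0.2] shift [ 0.4 -0.  91.7] from [ 393.7 -236.2  100.7] dist 92.0 t 8.55
0.3760340583420029
```

In the tool's units: 92 mm is 0.092, 91 mm is 0.091.

Emit:
send_rows(rows="0 0 0 0 0 0.05 -0.5;0 0 0 0 0 0.08 -0.5;0 0 0 0 0 0.088 -0.5;0 0 0 0 0 0.09 -0.5;0 0 0 0 0 0.091 -0.5;0 0 0 0 0 0.092 -0.5;0 0 0 0 0 0.092 -0.5;0 0 0 0 0 0.092 -0.5")

```text
time: 9.55
eef_pos: [0.394, -0.2361, 0.0089]
tcp_rot: [0.38, 0.925, -0.0, 0.0]
contact_force: [-0.1, 0.0, -1.7]
opening: 0.372
finger_force: 52.5
```

In the tool's units: 1 mm is 0.001.

Emit:
send_rows(rows="0 0 0 0 0 0.001 -0.5;0 0 0 0 0 0.001 -0.5;0 0 0 0 0 0.001 -0.5")

```text
time: 9.93
eef_pos: [0.3941, -0.2361, 0.0082]
tcp_rot: [0.38, 0.925, -0.0, 0.0]
contact_force: [-1.7, 1.7, 5.8]
opening: 0.375
finger_force: 53.3
```

In the tool's units: -130 mm is -0.13, -100 mm is -0.1.

Emit:
send_rows(rows="0 0 0 0 0 0 0.3;0 0 0 0 0 0 0.3;0 0 0 0 0 0 0.3;0 0 0 0 0 -0.05 0.5;0 0 0 0 0 -0.1 0.5;0 0 0 0 0 -0.13 0.5;0 0 0 0 0 -0.13 0.5")

```text
time: 10.8
eef_pos: [0.3954, -0.2373, 0.1403]
tcp_rot: [0.38, 0.925, -0.001, 0.003]
contact_force: [0.3, 0.3, -0.1]
opening: 0.747
finger_force: 0.0
```

```bash
python3 -c "
from h import *
plan(472,80,138,13)"
```

```text
turn [ 0.1  0.4 32.3] shift [168.8 279.3   1.2] from [ 395.4 -237.3  140.3] dist 326.0 t 10.8
```

In the tool's units: 279 mm is 0.279, 169 mm is 0.169, 32 degrees is 0.0889.

Emit:
send_rows(rows="0 0 0.0889 0.169 0.279 0.001 0.5;0 0 0.0889 0.169 0.279 0.001 0.5;0 0 0.0889 0.169 0.279 0.001 0.5;0 0 0.0889 0.169 0.279 0.001 0.5;0 0 0.0889 0.169 0.279 0.001 0.5;0 0 0.0889 0.169 0.279 0.001 0.5;0 0 0.0889 0.169 0.279 0.001 0.5;0 0 0.0889 0.169 0.279 0.001 0.5")

```text
time: 11.8
eef_pos: [0.469, 0.0812, 0.1348]
tcp_rot: [0.62, 0.784, -0.001, -0.001]
contact_force: [-0.2, -0.4, 1.0]
opening: 0.747
finger_force: 0.0
```

```bash
python3 -c "
from h import *
q=ctrl.read_camera('wrist')
a=rectify(q,.007,467,81,60,400);b=rectify(q,.039,473,82,60,400)
cv2.imwrite('pics/w6.png',np.hstack([a,b])[:,:,::-1])
p=ctrl.read_camera('top')
np.save('top1.npy',p['color'])
import json
plan(473,82,7,13)"
```

```text
turn [-0.1 -0.   0.2] shift [  0.7   4.  128.5] from [469.5  80.4 135.5] dist 129.0 t 11.9
```

View pics/w6.png

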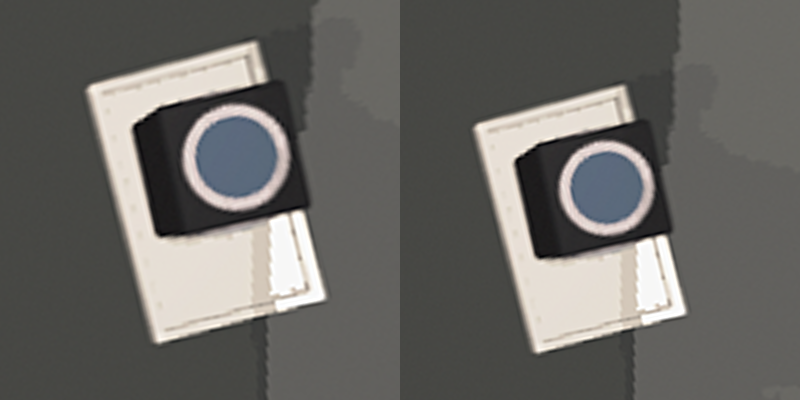

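The left panel shows oblong tray corners (87,88), (258,41), (326,298) and (157,343), so its centre is about (469,79.5) at 15°. In the right panel the window centre is at (607,188), so the cube is at about (476,80) with yaw about 11°.

In the tool's units: 128 mm is 0.128, 110 mm is 0.11, 2 degrees is 0.0056.

Emit:
send_rows(rows="0 0 0.0056 0.001 0.006 0.06 0.5;0 0 0.0056 0.001 0.006 0.11 0.5;0 0 0.0056 0.001 0.006 0.126 0.5;0 0 0.0056 0.001 0.006 0.128 0.5;0 0 0.0056 0.001 0.006 0.128 -0.5;0 0 0.0056 0.001 0.006 0.128 -0.5;0 0 0.0056 0.001 0.006 0.128 -0.5;0 0 0.0056 0.001 0.006 0.128 -0.5", grip_force=40)

```text
time: 12.9
eef_pos: [0.4778, 0.0836, 0.0108]
tcp_rot: [0.634, 0.773, 0.001, 0.002]
contact_force: [-1.5, -0.4, 6.8]
opening: 0.411
finger_force: 41.6
```

```bash
python3 -c "
from h import *
print(ctrl.get_state()['opening'],ctrl.get_state()['contact_force']);plan(600.9,-99.2,100,-10)"
```

```text
0.4105888239015205 [-1.53717245 -0.42857926  6.78643609]
turn [ 0.3  0.  21.3] shift [-203.5   85.3  -88.6] from [477.8  83.6  10.8] dist 238.0 t 12.9
```

Emit:
send_rows(rows="0 0 0 0 0 0 -0.5;0 0 0 0 0 0 -0.5;0 0 0 0 0 0 -0.5")

```text
time: 13.28
eef_pos: [0.4778, 0.0836, 0.0108]
tcp_rot: [0.634, 0.773, 0.001, 0.002]
contact_force: [-1.8, -0.4, 6.8]
opening: 0.412
finger_force: 41.6
```

```bash
python3 -c "
from h import *
p=ctrl.read_camera('side');c=cv2.resize(p['color'][165:225,245:305],(400,400),interpolation=cv2.INTER_CUBIC)
c=(255*(c/255.)**.45).astype(np.uint8)
q=ctrl.read_camera('wrist');w=q['color'][60:420,100:460];w=cv2.resize((255*(w/255.)**.45).astype(np.uint8),(400,400))
cv2.imwrite('pics/s7.png',np.hstack([c,w])[:,:,::-1])"
```

```text
(no output)
```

View pics/s7.png

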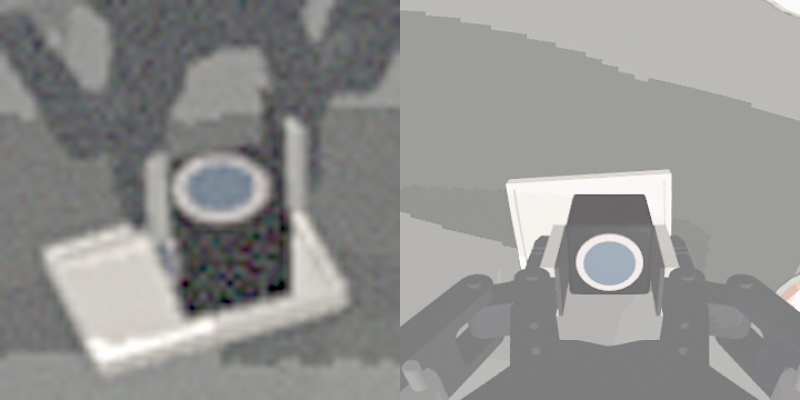

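The cube is held squarely between the pads at an opening of 0.41, which matches 36 mm. Lifting, then on to the square tray.

In the tool's units: -203 mm is -0.203, -90 mm is -0.09, 21 degrees is 0.0583.

Emit:
send_rows(rows="0 0 0 0 0 -0.045 -0.5;0 0 0 0 0 -0.09 -0.5;0 0 0.0583 -0.203 0.085 -0.09 -0.5;0 0 0.0583 -0.203 0.085 -0.09 -0.5;0 0 0.0583 -0.203 0.085 -0.09 -0.5;0 0 0.0583 -0.203 0.085 -0.09 -0.5;0 0 0.0583 -0.203 0.085 -0.09 -0.5;0 0 0.0583 -0.203 0.085 -0.09 -0.5", grip_force=45)

```text
time: 14.38
eef_pos: [0.5979, -0.0981, 0.098]
tcp_rot: [0.764, 0.645, -0.0, -0.001]
contact_force: [-0.3, 0.4, -2.7]
opening: 0.408
finger_force: 46.6
```

```bash
python3 -c "
from h import *
q=ctrl.read_camera('wrist');s=ctrl.get_state();M=R.from_quat(s['tcp_rot']).as_matrix()
b=rectify(q,s['eef_pos'][2]+.031,s['eef_pos'][0]*1000,s['eef_pos'][1]*1000,40,400);
a=rectify(q,.007,601,-99,60,400)
cv2.imwrite('pics/w8.png',np.hstack([a,b])[:,:,::-1]);print(s['eef_pos'],s['opening'],s['contact_force'])
plan(600.9,-99.2,20,-10)"
```

```text
[ 0.59782404 -0.09765542  0.0980274 ] 0.4081682082378752 [ 0.22779257  0.96195473 -1.87979302]
turn [-0.1 -0.   0.3] shift [-1.   3.4 78. ] from [597.8 -97.7  98. ] dist 78.0 t 14.425
```

View pics/w8.png

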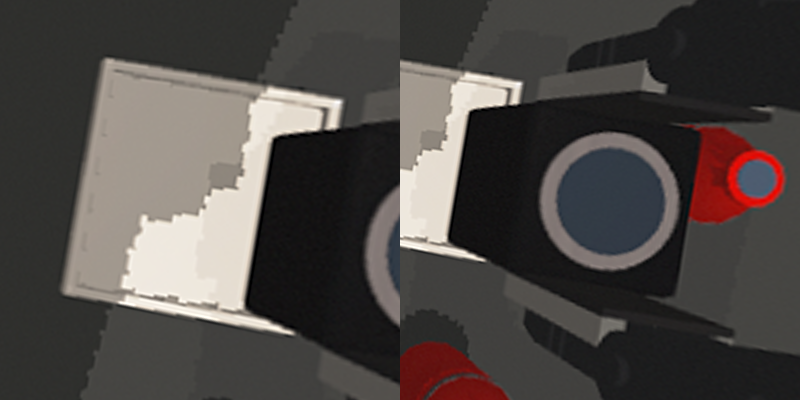

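The left panel puts the square tray centre at about (601.2,-99.3). In the right panel the window centre is at (610,200), so the cube sits 2 mm to the -y side of the TCP.

In the tool's units: 86 mm is 0.086, 84 mm is 0.084.

Emit:
send_rows(rows="0 0 0 0.001 0.003 0.04 -0.5;0 0 0 0.001 0.003 0.075 -0.5;0 0 0 0.001 0.003 0.084 -0.5;0 0 0 0.001 0.003 0.086 -0.5;0 0 0 0.001 0.003 0.086 -0.5;0 0 0 0.001 0.003 0.086 -0.5;0 0 0 0.001 0.003 0.086 -0.5")

```text
time: 15.3
eef_pos: [0.6025, -0.0985, 0.0136]
tcp_rot: [0.764, 0.645, 0.0, 0.001]
contact_force: [-0.1, -0.1, -1.4]
opening: 0.405
finger_force: 46.5
```

Emit:
send_rows(rows="0 0 0 0.001 -0.001 0.002 -0.5;0 0 0 0.001 -0.001 0.003 -0.5;0 0 0 0.001 -0.001 0.004 -0.5;0 0 0 0.001 -0.001 0.004 -0.5;0 0 0 0.001 -0.001 0.004 -0.5")

```text
time: 15.92
eef_pos: [0.6015, -0.0973, 0.0109]
tcp_rot: [0.764, 0.645, -0.0, -0.0]
contact_force: [-5.0, 0.5, 9.9]
opening: 0.407
finger_force: 47.8
```

In the tool's units: -130 mm is -0.13, -100 mm is -0.1.

Emit:
send_rows(rows="0 0 0 0 0 0 0.2;0 0 0 0 0 0 0.2;0 0 0 0 0 0 0.2;0 0 0 0 0 -0.05 0.2;0 0 0 0 0 -0.1 0.2;0 0 0 0 0 -0.13 0;0 0 0 0 0 -0.13 0")

```text
time: 16.8
eef_pos: [0.6031, -0.0978, 0.1419]
tcp_rot: [0.764, 0.645, 0.002, 0.003]
contact_force: [-0.1, 0.5, 0.1]
opening: 0.505
finger_force: 0.0
```

```bash
python3 -c "
from h import *
plan(540,244,130,7)"
```

```text
turn [  0.4   0.1 -16.7] shift [ 326.3 -120.    10.7] from [603.1 -97.8 141.9] dist 348.0 t 16.8
```

In the tool's units: 326 mm is 0.326, -120 mm is -0.12, -17 degrees is -0.0472.

Emit:
send_rows(rows="0 0 -0.0472 0.326 -0.12 0.011 0;0 0 -0.0472 0.326 -0.12 0.011 0;0 0 -0.0472 0.326 -0.12 0.011 0;0 0 -0.0472 0.326 -0.12 0.011 0;0 0 -0.0472 0.326 -0.12 0.011 0;0 0 -0.0472 0.326 -0.12 0.011 0;0 0 -0.0472 0.326 -0.12 0.011 0;0 0 -0.0472 0.326 -0.12 0.011 0")

```text
time: 17.8
eef_pos: [0.5371, 0.2437, 0.1258]
tcp_rot: [0.661, 0.751, -0.001, -0.001]
contact_force: [-0.5, 0.3, -0.3]
opening: 0.5
finger_force: 0.0
```

```bash
python3 -c "
from h import *
q=ctrl.read_camera('wrist')
a=rectify(q,.007,540,245,50,400);b=rectify(q,.027,540,245,50,400)
p=ctrl.read_camera('top')
c=[cv2.resize(p['color'][y-20:y+20,x-27:x+27],(400,200*400//270),interpolation=cv2.INTER_CUBIC) for x,y in ((335,158),(417,270))]
h=min(x.shape[0] for x in c)
o=np.vstack([np.hstack([cv2.resize(a,(300,300)),cv2.resize(b,(300,300))]),cv2.resize(np.hstack(c),(600,222))])
cv2.imwrite('pics/w9.png',o[:,:,::-1])
plan(540,244,7,7)"
```

```text
turn [-0.1  0.   0.2] shift [  0.6   2.4 119.6] from [537.8 243.2 126.6] dist 120.0 t 17.9
```

View pics/w9.png

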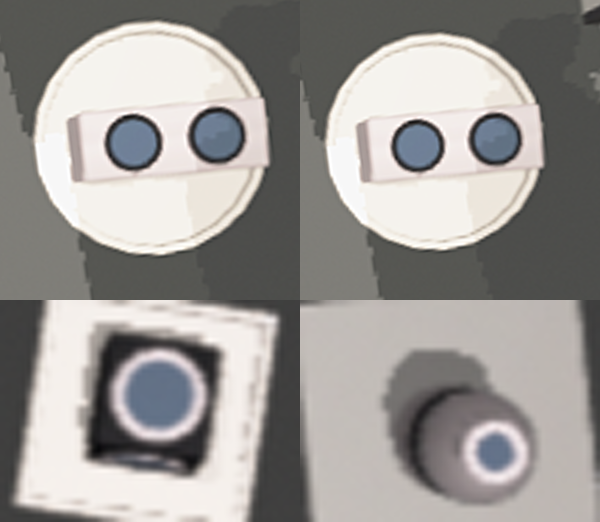

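The round tray spans u 35–266 and v 22–255, so its centre is about (543,245). The slider windows are at (417,146) and (495,139), so it is at about (541.5,243) with its long axis at 95°. The cube stands aligned in the square tray, and the objective is upright on the mat.

In the tool's units: 120 mm is 0.12, 117 mm is 0.117, 2 degrees is 0.0056.

Emit:
send_rows(rows="0 0 0.0056 0 0.004 0.06 0;0 0 0.0056 0 0.004 0.105 0;0 0 0.0056 0 0.004 0.117 0;0 0 0.0056 0 0.004 0.12 0;0 0 0.0056 0 0.004 0.12 0;0 0 0.0056 0 0.004 0.12 -0.9;0 0 0.0056 0 0.004 0.12 -0.9;0 0 0.0056 0 0.004 0.12 -0.9", grip_force=40)

```text
time: 18.9
eef_pos: [0.5431, 0.2453, 0.0096]
tcp_rot: [0.674, 0.739, 0.001, 0.001]
contact_force: [-0.8, -0.6, 6.5]
opening: 0.231
finger_force: 39.2
```

Emit:
send_rows(rows="0 0 0 0 0 0 -0.9;0 0 0 0 0 0 -0.9")

```text
time: 19.15
eef_pos: [0.5431, 0.2453, 0.0096]
tcp_rot: [0.674, 0.739, 0.001, 0.001]
contact_force: [-1.3, -1.1, 7.6]
opening: 0.234
finger_force: 39.2
```

```bash
python3 -c "
from h import *
q=ctrl.read_camera('wrist');cv2.imwrite('q.png',rectify(q,.027,540,245,50,400)[:,:,::-1])
plan(468.7,79.5,90,-75)
p=ctrl.read_camera('top')
# cube window in top view: light ring fit
g=p['color'][135:180,310:360]; print(look('top',['filter_cube','objective']) is None)"
```

```text
turn [ 0.1 -0.1 80.3] shift [-158.2  -89.2  -80.7] from [543.1 245.3   9.6] dist 199.0 t 19.2
top filter_cube 0.78 [598.0, -97.0, 36.0] [335.0, 155.0]
top objective 0.96 [395.0, -227.0, 47.0] [418.0, 275.0]
top objective 0.76 [505.0, -104.0, 44.0] [341.0, 210.0]
top objective 0.65 [592.0, -182.0, 40.0] [386.0, 158.0]
False
```

In the tool's units: -158 mm is -0.158, -89 mm is -0.089, 80 degrees is 0.2222.

Emit:
send_rows(rows="0 0 0 0 0 -0.045 -0.9;0 0 0 0 0 -0.082 -0.9;0 0 0.2222 -0.158 -0.089 -0.082 -0.9;0 0 0.2222 -0.158 -0.089 -0.082 -0.9;0 0 0.2222 -0.158 -0.089 -0.082 -0.9;0 0 0.2222 -0.158 -0.089 -0.082 -0.9;0 0 0.2222 -0.158 -0.089 -0.082 -0.9;0 0 0.2222 -0.158 -0.089 -0.082 -0.9", grip_force=45)

```text
time: 20.4
eef_pos: [0.4676, 0.0792, 0.0897]
tcp_rot: [0.965, 0.263, 0.0, 0.0]
contact_force: [0.2, 0.3, 0.4]
opening: 0.227
finger_force: 44.1
```

```bash
python3 -c "
from h import *
plan(468.7,79.5,90,-75)"
```

```text
turn [ 0.  -0.  15.4] shift [ 1.1  0.4 -0.3] from [467.6  79.2  89.7] dist 1.0 t 20.4
```

In the tool's units: 1 mm is 0.001, 15.4 degrees is 0.0428.

Emit:
send_rows(rows="0 0 0.0428 0.001 0 0 -0.9;0 0 0.0428 0.001 0 0 -0.9;0 0 0.0428 0.001 0 0 -0.9;0 0 0.0428 0.001 0 0 -0.9")

```text
time: 20.9
eef_pos: [0.4685, 0.08, 0.0895]
tcp_rot: [0.991, 0.135, 0.0, 0.0]
contact_force: [1.2, 0.6, -1.6]
opening: 0.229
finger_force: 44.1
```

```bash
cat > c.py <<'E'
from h import *
# dark windows of the slider, in hand, seen by the wrist camera
q=ctrl.read_camera('wrist');s=ctrl.get_state();e=s['eef_pos']; zt=e[2]+.019
im=rectify(q,zt,e[0]*1000,e[1]*1000,50,500); 
cv2.imwrite('q.png',im[:,:,::-1])
h=im.astype(int); m=((h[...,2]-h[...,0]>15)&(h[...,2]>60)).astype(np.uint8)
n,l,st,c=cv2.connectedComponentsWithStats(m)
M=R.from_quat(s['tcp_rot']).as_matrix()
for i in range(1,n):
    if st[i,4]>300:
        w=np.array([50-(c[i][1]+.5)*.2,50-(c[i][0]+.5)*.2,0]); print(st[i],'tool xy',(M.T@w).round(1))
print(e)
E
python3 c.py; python3 -c "
from h import *
plan(468.7,79.5,14,-75)"
```

```text
[ 202  160   69   71 3785] tool xy [11.2  0.3  0. ]
[ 236  285   69   70 3796] tool xy [-14.6   0.2  -0. ]
[0.4685142  0.07998106 0.08952116]
turn [ 0.  -0.   0.5] shift [ 0.   0.5 75.5] from [468.5  80.   89.5] dist 76.0 t 20.95
```

In the tool's units: 80 mm is 0.08, 79 mm is 0.079, 0.5 degrees is 0.0014.

Emit:
send_rows(rows="0 0 0.0014 0.002 0.0005 0.04 -0.9;0 0 0.0014 0.002 0.0005 0.068 -0.9;0 0 0.0014 0.002 0.0005 0.076 -0.9;0 0 0.0014 0.002 0.0005 0.079 -0.9;0 0 0.0014 0.002 0.0005 0.08 -0.9;0 0 0.0014 0.002 0.0005 0.08 -0.9;0 0 0.0014 0.002 0.0005 0.08 -0.9")

```text
time: 21.82
eef_pos: [0.4712, 0.08, 0.0102]
tcp_rot: [0.992, 0.13, 0.001, 0.0]
contact_force: [-0.8, -0.1, -1.5]
opening: 0.227
finger_force: 44.1
```

In the tool's units: 2 mm is 0.002, 1 mm is 0.001.

Emit:
send_rows(rows="0 0 0 -0.0005 0 0.001 -0.9;0 0 0 -0.0005 0 0.002 -0.9;0 0 0 -0.0005 0 0.002 -0.9;0 0 0 -0.0005 0 0.002 -0.9")

```text
time: 22.32
eef_pos: [0.4712, 0.0801, 0.0096]
tcp_rot: [0.992, 0.13, 0.0, -0.0]
contact_force: [-3.5, 2.0, 11.2]
opening: 0.231
finger_force: 46.1
```

In the tool's units: -130 mm is -0.13, -100 mm is -0.1.

Emit:
send_rows(rows="0 0 0 0 0 0 -0.2;0 0 0 0 0 0 -0.2;0 0 0 0 0 0 -0.2;0 0 0 0 0 -0.05 -0.2;0 0 0 0 0 -0.1 0.4;0 0 0 0 0 -0.13 0.4;0 0 0 0 0 -0.13 0.4")

```text
time: 23.2
eef_pos: [0.4722, 0.0798, 0.1402]
tcp_rot: [0.992, 0.13, 0.003, 0.001]
contact_force: [0.0, 0.2, -0.3]
opening: 0.705
finger_force: 0.0
```

```bash
cat > d.py <<'E'
from h import *
# slider and oblong tray from above, same camera for both (relative error small)
q=ctrl.read_camera('wrist')
def blobs(im,sc,cx,cy,half,m):
    n,l,st,c=cv2.connectedComponentsWithStats(m.astype(np.uint8)); return [(st[i,4],cx+half-(c[i][1]+.5)*sc,cy+half-(c[i][0]+.5)*sc) for i in range(1,n) if st[i,4]>300]
im=rectify(q,.027,469,80,50,500).astype(int)
for b in blobs(im,.2,469,80,50,(im[...,2]-im[...,0]>15)&(im[...,2]>60)): print('win',np.round(b,1))
im=rectify(q,.007,469,80,60,600)
cs,_=cv2.findContours((im.min(2)>110).astype(np.uint8),cv2.RETR_EXTERNAL,cv2.CHAIN_APPROX_NONE)
k=cv2.convexHull(max(cs,key=cv2.contourArea))[:,0,:]; pts=np.c_[469+60-(k[:,1]+.5)*.2,80+60-(k[:,0]+.5)*.2].astype(np.float32)
print(cv2.minAreaRect(pts))
cv2.imwrite('q.png',im[:,:,::-1])
plan(394,-236,135,45)
E
python3 d.py
```

```text
win [4023.   481.1   83.3]
win [3947.   455.9   76.7]
((469.1788330078125, 78.954345703125), (81.83367156982422, 53.01409149169922), 14.931422233581543)
turn [ 1.000e-01 -0.000e+00 -1.201e+02] shift [-155.3  285.5    2.9] from [470.6  79.8 138. ] dist 325.0 t 23.25
```

In the tool's units: 285 mm is 0.285, -155 mm is -0.155.

Emit:
send_rows(rows="0 0 0 -0.155 0.285 0.003 0.4;0 0 0 -0.155 0.285 0.003 0.4;0 0 0 -0.155 0.285 0.003 0.4;0 0 0 -0.155 0.285 0.003 0.4;0 0 0 -0.155 0.285 0.003 0.4;0 0 0 -0.155 0.285 0.003 0.4;0 0 0 -0.155 0.285 0.003 0.4;0 0 0 -0.155 0.285 0.003 0.4")

```text
time: 24.25
eef_pos: [0.3936, -0.2337, 0.1334]
tcp_rot: [0.991, 0.131, -0.001, -0.001]
contact_force: [-0.1, -0.5, -1.2]
opening: 0.702
finger_force: 0.0
```

```bash
cat > e.py <<'E'
from h import *
q=ctrl.read_camera('wrist')
im=rectify(q,.059,394,-236,50,500).astype(int)
n,l,st,c=cv2.connectedComponentsWithStats(((im[...,2]-im[...,0]>15)&(im[...,2]>60)).astype(np.uint8))
for i in range(1,n):
    if st[i,4]>300: print(st[i],394+50-(c[i][1]+.5)*.2,-236+50-(c[i][0]+.5)*.2)
plan(394.5,-236.5,9,-75)
E
python3 e.py
```

```text
[ 227  218   55   57 2454] 394.7232273838631 -236.88329258353707
turn [-0.1  0.   0. ] shift [ -0.    3.1 124.7] from [ 393.8 -233.7  133.7] dist 125.0 t 24.3
```

In the tool's units: 125 mm is 0.125, 122 mm is 0.122.

Emit:
send_rows(rows="0 0 0 0 0.003 0.06 0.4;0 0 0 0 0.003 0.11 0.4;0 0 0 0 0.003 0.122 0.4;0 0 0 0 0.003 0.125 0.4;0 0 0 0 0.003 0.125 -0.5;0 0 0 0 0.003 0.125 -0.5;0 0 0 0 0.003 0.125 -0.5;0 0 0 0 0.003 0.125 -0.5", grip_force=45)

```text
time: 25.3
eef_pos: [0.3959, -0.2391, 0.0118]
tcp_rot: [0.992, 0.13, 0.001, 0.001]
contact_force: [-1.3, 2.6, 6.1]
opening: 0.374
finger_force: 44.6
```

In the tool's units: -95 mm is -0.095, -45 mm is -0.045.

Emit:
send_rows(rows="0 0 0 0 0 -0.045 -0.5;0 0 0 0 0 -0.095 -0.5;0 0 0 0 0 -0.095 -0.5")

```text
time: 25.68
eef_pos: [0.3974, -0.2412, 0.11]
tcp_rot: [0.992, 0.13, 0.004, 0.005]
contact_force: [-0.1, -0.1, -1.7]
opening: 0.371
finger_force: 46.1
```

```bash
python3 -c "
from h import *
plan(542.8,245.2,103,-75)"
```

```text
turn [ 0.6 -0.4 -0.1] shift [ 265.7 -432.6    4.1] from [ 397.4 -241.2  110. ] dist 508.0 t 25.675
```

In the tool's units: -433 mm is -0.433, 266 mm is 0.266.

Emit:
send_rows(rows="0 0 0 0.266 -0.433 0 -0.5;0 0 0 0.266 -0.433 0 -0.5;0 0 0 0.266 -0.433 0 -0.5;0 0 0 0.266 -0.433 0 -0.5;0 0 0 0.266 -0.433 0 -0.5;0 0 0 0.266 -0.433 0 -0.5;0 0 0 0.266 -0.433 0 -0.5;0 0 0 0.266 -0.433 0 -0.5")

```text
time: 26.68
eef_pos: [0.5372, 0.2425, 0.1031]
tcp_rot: [0.992, 0.13, -0.001, 0.0]
contact_force: [0.8, -0.9, -3.0]
opening: 0.375
finger_force: 46.0
```

Emit:
send_rows(rows="0 0 0 0 0 0 -0.5;0 0 0 0 0 0 -0.5;0 0 0 0 0 0 -0.5")

```text
time: 27.05
eef_pos: [0.537, 0.2394, 0.1037]
tcp_rot: [0.992, 0.129, -0.001, 0.0]
contact_force: [-0.3, -0.2, -3.4]
opening: 0.372
finger_force: 46.2
```

```bash
cat > f.py <<'E'
from h import *
q=ctrl.read_camera('wrist');s=ctrl.get_state();e=s['eef_pos']*1000;print(e,s['opening'])
im=rectify(q,(e[2]+50)/1000,e[0],e[1],40,400).astype(int)
n,l,st,c=cv2.connectedComponentsWithStats(((im[...,2]-im[...,0]>15)&(im[...,2]>60)).astype(np.uint8))
for i in range(1,n):
    if st[i,4]>300: print('nose-TCP',st[i],40-(c[i][1]+.5)*.2,40-(c[i][0]+.5)*.2)
plan(542.8,245.2,14,-75)
E
python3 f.py
```

```text
[537.2773741  239.38037455 104.01566624] 0.36997860875139715
nose-TCP [ 170  163   57   59 2612] 1.4937212863705938 0.28958652373660243
turn [ 0.   0.1 -0.2] shift [ 6.9 -4.2 90. ] from [537.3 239.4 104. ] dist 90.0 t 27.1
```

In the tool's units: 92 mm is 0.092, 90 mm is 0.09.

Emit:
send_rows(rows="0 0 0 0.005 -0.004 0.04 -0.5;0 0 0 0.005 -0.004 0.08 -0.5;0 0 0 0.005 -0.004 0.09 -0.5;0 0 0 0.005 -0.004 0.092 -0.5;0 0 0 0.005 -0.004 0.092 -0.5;0 0 0 0.005 -0.004 0.092 -0.5;0 0 0 0.005 -0.004 0.092 -0.5")

```text
time: 27.98
eef_pos: [0.542, 0.246, 0.0132]
tcp_rot: [0.992, 0.13, 0.001, -0.0]
contact_force: [0.2, -0.3, -3.0]
opening: 0.375
finger_force: 46.2
```

In the tool's units: 4 mm is 0.004, 3 mm is 0.003.

Emit:
send_rows(rows="0 0 0 -0.001 0.001 0.002 -0.5;0 0 0 -0.001 0.001 0.003 -0.5;0 0 0 -0.001 0.001 0.004 -0.5;0 0 0 -0.001 0.001 0.004 -0.5;0 0 0 -0.001 0.001 0.004 -0.5")

```text
time: 28.6
eef_pos: [0.5419, 0.2454, 0.0118]
tcp_rot: [0.992, 0.13, 0.001, -0.0]
contact_force: [-5.3, 0.4, 12.4]
opening: 0.373
finger_force: 47.6
```

Down. Releasing, rising and moving clear.

In the tool's units: -130 mm is -0.13, -100 mm is -0.1.

Emit:
send_rows(rows="0 0 0 0 0 0 0.2;0 0 0 0 0 0 0.2;0 0 0 0 0 0 0.2;0 0 0 0 0 -0.05 0.2;0 0 0 0 0 -0.1 0.2;0 0 0 0 0 -0.13 0.2;0 0 0 0 0 -0.13 0.2;0 0 0 0 0 -0.13 0.2")

```text
time: 29.6
eef_pos: [0.5399, 0.2444, 0.1368]
tcp_rot: [0.992, 0.13, -0.001, 0.0]
contact_force: [-0.5, -0.6, -0.4]
opening: 0.601
finger_force: 0.0
```

```bash
cat > g.py <<'E'
from h import *
q=ctrl.read_camera('wrist')
im=rectify(q,.059,542,245,50,500).astype(int)
n,l,st,c=cv2.connectedComponentsWithStats(((im[...,2]-im[...,0]>15)&(im[...,2]>60)).astype(np.uint8))
for i in range(1,n):
    if st[i,4]>300: print('nose',st[i],542+50-(c[i][1]+.5)*.2,245+50-(c[i][0]+.5)*.2)
im=rectify(q,.007,542,245,60,600)
cs,_=cv2.findContours((im.min(2)>100).astype(np.uint8),cv2.RETR_EXTERNAL,cv2.CHAIN_APPROX_NONE)
k=cv2.convexHull(max(cs,key=cv2.contourArea))[:,0,:]; pts=np.c_[542+60-(k[:,1]+.5)*.2,245+60-(k[:,0]+.5)*.2].astype(np.float32)
print('tray',cv2.fitEllipse(pts))
p=ctrl.read_camera('top')
c=[cv2.resize(p['color'][y-20:y+20,x-20:x+20],(266,266),interpolation=cv2.INTER_CUBIC) for x,y in ((335,158),(234,235),(140,194))]
r=[cv2.resize(im[50:550,50:550],(266,266)),cv2.resize(p['color'][100:320,100:450],(532,266))]
cv2.imwrite('pics/fin.png',np.vstack([np.hstack(c),np.hstack(r)])[:,:,::-1])
E
python3 g.py
```

```text
nose [ 221  224   57   58 2577] 541.3473418703919 245.17597982149786
tray ((533.8526611328125, 278.9617614746094), (103.70331573486328, 150.2194366455078), 16.278995513916016)
```

View pics/fin.png

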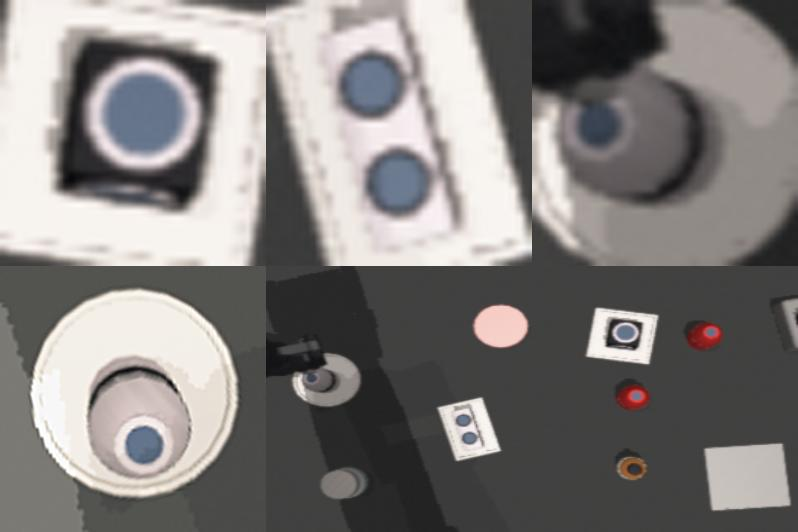

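```bash
python3 -c "
from h import *
p=ctrl.read_camera('top')
print(ray(p,(129.4,192.3),.059)*1000, ray(p,(335.9,154.6),.039)*1000)
plan(541.3,245.2,11,-75)"; python3 b.py | head -3
```

```text
[539.05153417 247.38821607  59.        ] [598.82683802 -98.03457503  39.        ]
turn [-0.   0.2 -0.1] shift [  2.5  -0.4 125.1] from [539.5 244.3 136.1] dist 125.0 t 29.75
(335, 158) rect [599.4 -97.9] [75.1 74.7] 80.1 circ [599.4 -97.8] 51.4
(234, 235) rect [466.9  81. ] [82.1 55. ] 15.1 circ [466.8  81.2] 48.3
(140, 194) rect [537.9 244.1] [69.2 78.9] 38.2 circ [541.  246.7] 39.6
```

The cube is within 1 mm of its tray centre and aligned, and the slider is within 1 mm and 0.3°. The objective stands upright, but both cameras put it about 2.5 mm towards -x. There is time to spare, so I'll nudge it.

In the tool's units: 129 mm is 0.129, 126 mm is 0.126.

Emit:
send_rows(rows="0 0 0 0 0 0.06 0.3;0 0 0 0 0 0.11 0.3;0 0 0 0 0 0.126 0.3;0 0 0 0 0 0.129 0.3;0 0 0 0 0 0.129 -0.5;0 0 0 0 0 0.129 -0.5;0 0 0 0 0 0.129 -0.5;0 0 0 0 0 0.129 -0.5", grip_force=45)

```text
time: 30.8
eef_pos: [0.5428, 0.2453, 0.012]
tcp_rot: [0.992, 0.13, 0.002, -0.0]
contact_force: [-0.5, 0.7, 6.4]
opening: 0.377
finger_force: 45.5
```

In the tool's units: -6 mm is -0.006, -3 mm is -0.003.

Emit:
send_rows(rows="0 0 0 0 0 -0.003 -0.5;0 0 0 0 0 -0.006 -0.5;0 0 0 0.002 0.0015 -0.006 -0.5;0 0 0 0.002 0.0015 -0.006 -0.5;0 0 0 0.002 0.0015 -0.006 -0.5;0 0 0 0.002 0.0015 -0.003 -0.5;0 0 0 0.002 0.0015 -0.003 -0.5")

```text
time: 31.68
eef_pos: [0.543, 0.2437, 0.0122]
tcp_rot: [0.992, 0.13, -0.0, 0.0]
contact_force: [-0.7, 0.1, -2.5]
opening: 0.374
finger_force: 44.8
```

In the tool's units: 2.5 mm is 0.0025, 2.4 mm is 0.0024.

Emit:
send_rows(rows="0 0 0 0.0024 0 0 -0.5;0 0 0 0.0024 0 0 -0.5;0 0 0 0.0024 0 0.001 -0.5;0 0 0 0.0024 0 0.002 -0.5;0 0 0 0.0024 0 0.0025 -0.5;0 0 0 0.0024 0 0.0025 -0.5")

```text
time: 32.42
eef_pos: [0.5459, 0.2445, 0.012]
tcp_rot: [0.992, 0.13, -0.0, 0.0]
contact_force: [-5.0, -1.3, 8.1]
opening: 0.374
finger_force: 45.9
```

Emit:
send_rows(rows="0 0 0 0 0 0 0.2;0 0 0 0 0 0 0.2;0 0 0 0 0 0 0.2;0 0 0 0 0 -0.05 0.2;0 0 0 0 0 -0.1 0.2;0 0 0 0 0 -0.13 0.2;0 0 0 0 0 -0.13 0.2;0 0 0 0 0 -0.13 0.2")

```text
time: 33.42
eef_pos: [0.5445, 0.2441, 0.1384]
tcp_rot: [0.992, 0.13, -0.001, 0.0]
contact_force: [-0.0, -1.0, -0.9]
opening: 0.596
finger_force: 0.0
```

```bash
python3 g.py; python3 b.py; python3 -c "
from h import *
look('top',['oil_bottle','jar','dish','objective'])"
```

```text
nose [ 226  207   57   58 2553] 544.8560517038778 244.1259302781042
tray ((534.5823974609375, 279.6105651855469), (106.2246322631836, 150.46453857421875), 14.899772644042969)
(335, 158) rect [599.4 -97.9] [75.1 74.8] 80.0 circ [599.1 -97.9] 51.5
(234, 235) rect [466.9  81. ] [82.1 55.1] 15.1 circ [466.8  81.2] 48.3
(140, 194) rect [538.5 245.2] [71.1 79.1] 31.9 circ [541.1 246.8] 39.6
(417, 275) rect [ 393.3 -235.9] [90.6 91.1] 3.8 circ [ 393.4 -235.8] 62.5
top oil_bottle 0.78 [409.0, -97.0, 38.0] [338.0, 267.0]
top jar 0.57 [395.0, 218.0, 51.0] [149.0, 279.0]
top dish 0.64 [612.0, 39.0, 10.0] [256.0, 152.0]
top objective 0.79 [539.0, 238.0, 46.0] [137.0, 193.0]
top objective 0.66 [503.0, -104.0, 44.0] [341.0, 211.0]
top objective 0.62 [590.0, -181.0, 41.0] [386.0, 159.0]
```

The nose is now at (544.9,244.1) and the tray centre at (544.3,244.4), so it is centred. The bystanders have not moved, and the gripper is well clear.

```bash
python3 -c "
from plant import ctrl
print(ctrl.sign_off())"
```

```text
the job is handed in; nothing more can be done
None
```

All three parts now stand upright in the trays of their own shape, each within about 1 mm of centre by camera, with the cube and slider lined up with their tray sides; the job is handed in at about 34 s of the 115 s allowed, and the bottle, jar and dish are where they stood.

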